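Tap the tube carriage up to its index post

ROBOT

A 6-joint arm with a two-finger parallel gripper is mounted at the origin on the work surface. World frame = base frame: x ahead of the robot, y to its left, z up, the work surface at z = 0. Lengths are in m, angles in rad, forces in N, time in s.
With the tool pointing down it reaches from about 0.275 to 0.725 m from the base axis. Payload 5.6 kg.
Tool frame: the origin (TCP) lies between the finger pads; the fingertips stand tip_extent ahead of it and the grasp point (between the pads) lies 8 mm behind it (tip_extent is the distance from the TCP to the fingertips, in m); z points along the fingers, y is the line along which they close (so a half turn about z gives the same grasp; the last joint's range is limited). The gripper opens to 85 mm and grips with 20 to 120 N. Pads are 22 mm wide; open, the fingers measure 114 mm over their backs; the gripper's body (76 mm by 85 mm) begins 54 mm behind the grasp point. The pads swing forward as they close: fully open they stand 13 mm farther back than shut.
Start: joints at [1.433, 0.255, 0.108, 0, -1.424, -0.285], TCP at [0.226, 0.502, 0.242] pointing down, gripper open.
Joint ranges: [-2.95, 2.95], [-1.21, 1.97], [-1.09, 1.5], [-2.87, 1.71], [-2.94, -0.07], [-3.05, 3.05]. Speed limits (rad/s): [2.57, 2.57, 3.14, 3.14, 3.14, 3.14].

INTERFACE

Orientations are given as a unit quaternion [x, y, z, w].
In Python, from plant import move_pose, move_straight, set_joints, move_gripper, hold, inverse_kinematics, snapshot, IKError, finish_job, read_clock, read_q, read_dq, read_joint_torque, read_eef_pos, read_ee_rot, read_wrist_force, read_wrist_torque, read_grip_width, read_gripper_force, tip_extent gives the robot as it stands. The module is installed in compiled form; this text tells all that it offers. Calls block until the motion is done:
- move_pose(position, orientation): joint-space move of the TCP to a pose.
- move_straight(position, rotation=None, velocity=0.15, until_force=None): straight line of the TCP; rotation=None keeps the orientation; velocity is the mean speed in m/s. With until_force (N) it stops when the force on the tool has changed by that much, and returns True; else False.
- set_joints(angles): joint-space move.
- move_gripper(opening): finger opening in m; the grip force is fixed at half the most; returns when the fingers have stopped.
- hold(seconds).
- inverse_kinematics(position, orientation): joint angles nearest the present ones, or None.
- snapshot(name): name is "side" or "top" or "wrist"; returns a dict with "color" (384x512x3 uint8, blue, green, red), "K" (3x3 intrinsics, pixels), "R" (3x3) and "t" (3): a world point X has camera coordinates R X + t. Camera axes: x right, y down, z forward; pixel columns grow to the right and rows downward; lengths in m; the calibration is good to about 2 mm. A picture is of the moment at which its call begins. There is no depth.
A pose or a line that the arm cannot do raises IKError and nothing moves.
- finish_job(): hands the job in; it is judged then, once.
Readings, each from a call of its own:
- read_clock(): time.
- read_q(): joint angles.
- read_dq(): joint speeds.
- read_joint_torque(): joint torques, N m.
- read_eef_pos(): TCP position.
- read_ee_rot(): TCP orientation.
- read_wrist_force(): force on the tool from outside, world axes, zero at the start.
- read_wrist_torque(): the same for the moment, N m.
- read_grip_width(): finger opening in m.
- read_gripper_force(): force on a finger pad.
Only numpy, scipy, OpenCV 4.12 (cv2) and the standard library are available. Lean on these libraries where they do the work, as an engineer would, in place of code of your own. Each camera call takes 0.05 s, during which the arm holds its last target. There are 200 camera calls.

TASK

On the bench are two short loading tracks, each with a stiff sliding carriage; set the carriage that carries the rack of capped tubes so that its pointer is level with the index post beside its own track. Push it from behind along the track, let it rest roughly 25 mm short of the post with the gripper backed off it, then finish with small gentle taps, without knocking it hard or running it past the post. Leave the other carriage, with the flat well plate, where it is.

Things in the scene. Friction and masses are not known exactly. Their poses are not given: they have to be found in the camera images.
- tube_carriage: The carriage to move: a steel plate 96 mm (x) by 120 mm (y), 12 mm thick, with a solid grey rack of 20 white-capped tubes. Origin: centre of its underside, 20 mm above the bench; caps' tops 64 mm above it. It slides only along its y, with some 6 N of friction, and stays where left. A dark pointer sticks out of its +x side at y = 0. Over 0.3 m/s is a hard knock.
- push_face (a point): Centre of the rack's upright flat rear face, where to push: 92 mm wide, 42 mm high, this point half-way up, 53 mm above the bench and 60 mm behind the carriage's origin. Axes as the carriage's: push along +y (to the robot's left, within 9 degrees). The aluminium track below it is 110 mm wide, 400 mm long, fixed, its top 18 mm above the bench.
- index_post: The tube track's own index post, fixed beside it on the +x side: dark foot 30 x 26 x 14 mm, upright steel blade 6 mm thick along y, 60 mm high in all. Origin: centre of its underside, on the bench, 82 mm from the track's centre line. Axes as the carriage's: level when the carriage's origin has y = 0 in the post's frame; negative is short (at the start 80 to 210 mm).
- tray_carriage: The other carriage, to be left alone: the same steel plate 96 x 120 x 12 mm on the same sort of track with a post of its own, but carrying only a flat grey well plate, 24 mm high in all. Origin: centre of its underside, 20 mm above the bench; y along its track. Which of the two tracks is nearer to the robot varies; the tracks are about 200 mm apart.
Mind the look-alikes: they are no part of the job. What is shaped like the index_post but pink or red is not meant.

How it is judged:
By the outcome, as a careful person would: the job done as asked, in the order asked, and still so for the second after the job is handed in, with the robot touching nothing.
It also fails if it takes over 45 s, if anything falls off the work surface, if the arm or the gripper's body presses on something with over 40 N, if the wrist force passes 120 N, or if a joint passes its speed limit or range.

## Working session

There is one attempt and no reset: what is moved stays moved. The work goes in short steps, each a Python script; the robot and the scene stay as the last script left them, time stands still between calls to the robot, and variables do not carry over. Pictures are saved under pics/ and viewed, at most 13 in all, crops included, and the job is handed in when it is done.

```bash
mkdir -p pics; python3 - <<'E'
from plant import *
import cv2,numpy as np
print(tip_extent if not callable(tip_extent) else tip_extent(), read_clock(), read_eef_pos(), read_ee_rot())
for n in("top","side"):
    s=snapshot(n); cv2.imwrite(f"pics/{n}0.png",s["color"]); np.savez(f"{n}0.npz",**s)
    print(n,s["K"].tolist(),s["R"].round(4).tolist(),s["t"].round(4).tolist())
E
```

```text
0.011 0.0 [0.22542742 0.50117605 0.24140345] [ 9.77732639e-01 -2.09852391e-01 -1.59674716e-04  9.13785247e-04]
top [[488.3371739183481, 0.0, 256.87342743668665], [0.0, 488.3371739183481, 177.77578380941097], [0.0, 0.0, 1.0]] [[0.0204, -0.9998, -0.0001], [-0.9788, -0.02, -0.2038], [0.2038, 0.0042, -0.979]] [-0.0732, 0.6264, 0.8218]
side [[421.12497419530933, 0.0, 259.9476851766676], [0.0, 421.12497419530933, 190.95040161688868], [0.0, 0.0, 1.0]] [[-0.917, -0.3984, 0.0179], [-0.2696, 0.5862, -0.764], [0.2938, -0.7054, -0.645]] [0.5446, 0.2619, 0.5923]
```

View pics/top0.png

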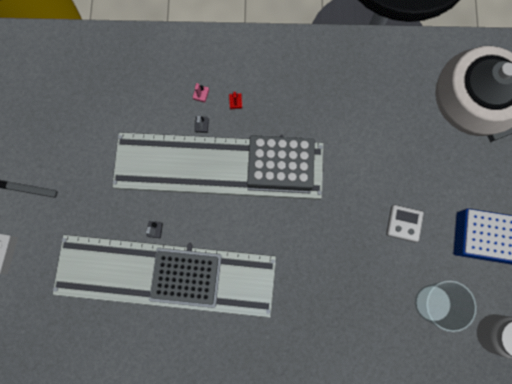

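View pics/side0.png

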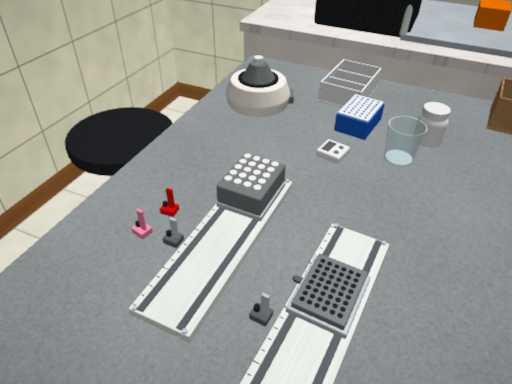

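The top view's left is world +y.
- **Target carriage:** the white caps at top px (281,160). The dark well plate at (186,277) is the tray and stays put.
- **Index post candidates:** dark at (202,124) beside the tube track, pink at (201,92), red at (235,101), and dark at (155,229), which is the tray's own.
- **Choice:** carriage (281,160) and post (202,124).

Next is a close crop to check this.

```bash
cat > h.py <<'E'
import numpy as np,cv2
from plant import *
def ray(s,px,z):
    """world point at height z seen at pixel px"""
    R,t,K=s["R"],s["t"],s["K"]
    d=R.T@np.linalg.solve(K,[px[0],px[1],1.]); c=-R.T@t
    return c+d*(z-c[2])/d[2]
def proj(s,X):
    p=s["K"]@(s["R"]@np.asarray(X)+s["t"]); return p[:2]/p[2]
E
python3 - <<'E'
from h import *
s=np.load("top0.npz"); im=s["color"][80:205,105:335]
cv2.imwrite("pics/crop0.png",cv2.resize(im[:,:],None,fx=3.4,fy=3.4,interpolation=cv2.INTER_CUBIC))
for p in[(120,134),(323,142),(321,196),(114,188)]: print(ray(s,p,.018).round(4))
E
```

```text
[0.7191 0.2083 0.018 ]
[ 0.711  -0.1871  0.018 ]
[ 0.6046 -0.1826  0.018 ]
[0.612  0.2114 0.018 ]
```

View pics/crop0.png

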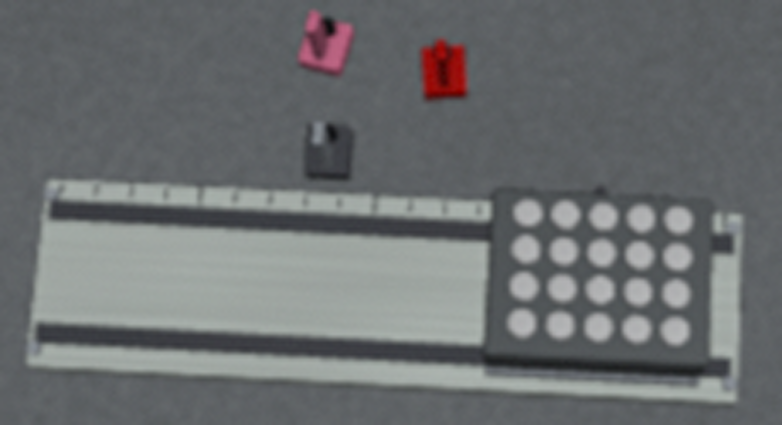

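The crop shows white caps on the carriage and the unpainted dark post with a steel blade at crop (328,150). The pink and red look-alikes sit further out, so the choice holds.

```bash
cat >> h.py <<'E'
from scipy.spatial.transform import Rotation as Rot
u=np.array([.0195,.9998,0]); n=np.array([.9998,-.0195,0]); c0=np.array([.6617,.0125,0])
def quat(sg=1):
    y=sg*n; z=np.array([0,0,-1.]); return Rot.from_matrix(np.c_[np.cross(y,z),y,z]).as_quat()
def P(a,z,b=0): # point at along-track coordinate a, offset b across
    return c0+u*a+n*b+np.array([0,0,z])
def along(X): return float((X-c0)@u),float((X-c0)@n)
E
python3 - <<'E'
from h import *
s=np.load("top0.npz"); f=lambda x,y:(105+x/3.4-.35,80+y/3.4-.35)
print("caps",along(ray(s,f(600,270),.084)))
print("ptr",along(ray(s,f(600,188),.026)))
print("foot",along(ray(s,f(328.5,148),.012)),"blade",along(ray(s,f(319,124),.06)),along(ray(s,f(319,142),.03)))
a=along(ray(s,f(600,270),.084))[0]
for sg in(1,-1):
  for d in (.045,.03): print(sg,inverse_kinematics(P(a-.06-d,.2),quat(sg)),inverse_kinematics(P(a-.06-d,.055),quat(sg)))
print(read_clock())
E
```

```text
caps (-0.11566048615564527, -0.0006875311475230449)
ptr (-0.11661661934019922, 0.06175928905853037)
foot (0.040789990732902875, 0.08383985383803669) blade (0.04055251629428679, 0.08195459323057874) (0.04403573303306269, 0.08138018563898401)
1 None None
1 None None
-1 [-0.08076646  0.55251383  0.45173468  0.         -1.47001718  0.06126503] [-0.08076646  0.62829208  0.20847555  0.         -1.15097979  0.06126503]
-1 [-0.05840431  0.54362053  0.43678886  0.         -1.46396466  0.03890288] [-0.05840431  0.62077786  0.19470164  0.         -1.14472011  0.03890288]
0.1
```

```bash
python3 - <<'E'
from h import *
q=quat(-1); a=-.116
move_gripper(0); 
move_pose(P(a-.105,.16),q)
move_straight(P(a-.105,.054),velocity=.12)
print(read_clock(),along(read_eef_pos()),read_wrist_force())
hit=move_straight(P(a-.055,.054),velocity=.03,until_force=3)
p=read_eef_pos(); print(hit,read_clock(),along(p),p,read_wrist_force())
for nme in("wrist","top"):
    s=snapshot(nme); np.savez(nme+"1.npz",**s); cv2.imwrite(f"pics/{nme}1.png",s["color"])
E
```

```text
4.8333 (-0.22113474124832572, 0.000675119900464568) [ 0.11774679 -0.96673132  0.42267741]
True 5.95 (-0.18547411689027515, -0.0003776191586438637) [ 0.65770563 -0.17293331  0.05341433] [-0.46552108 -0.14012045 -0.2968813 ]
```

View pics/wrist1.png

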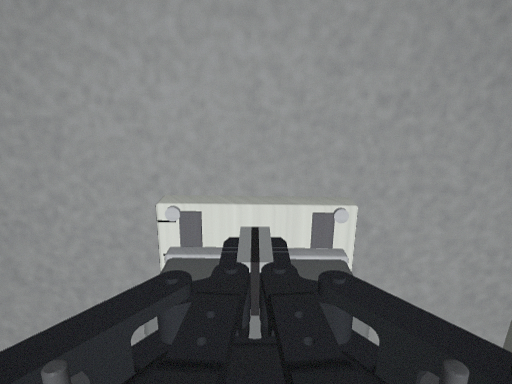

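View pics/top1.png

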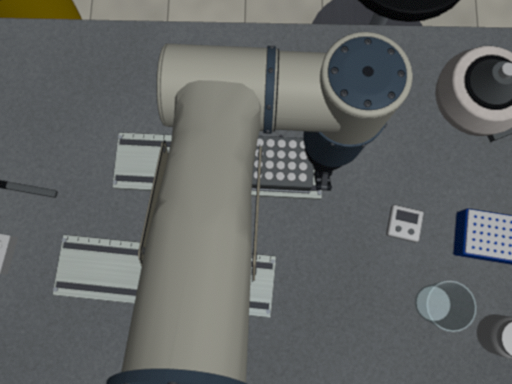

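The wrist view looks backward and shows the fingers centred on the rear face, with the track end at rows 205–250. The arm covers the post in the top view. I'll push to about 27 mm short, back off, clear the view and measure.

```bash
python3 - <<'E'
from h import *
hit=move_straight(P(.041-.028-.071,.054),velocity=.05,until_force=25)
hold(.2)
p=read_eef_pos(); print(hit,read_clock(),along(p),read_wrist_force())
move_straight(P(along(p)[0]-.05,.054),velocity=.1)
s=snapshot("side"); np.savez("side2.npz",**s)
move_straight(P(along(p)[0]-.05,.13),velocity=.2)
move_pose(P(-.24,.16,-.12),quat(-1))
print(read_clock())
t=snapshot("top"); np.savez("top2.npz",**t)
cv2.imwrite("pics/top2.png",cv2.resize(t["color"][75:215,110:340],None,fx=3.4,fy=3.4,interpolation=cv2.INTER_CUBIC))
cv2.imwrite("pics/side2.png",cv2.resize(s["color"][120:300,110:310],None,fx=3.2,fy=3.2,interpolation=cv2.INTER_CUBIC))
E
```

```text
False 8.9583 (-0.059537591787169934, 3.8193842855773624e-05) [ 2.9650554 -5.2329094 -4.0208474]
10.9583
```

View pics/top2.png

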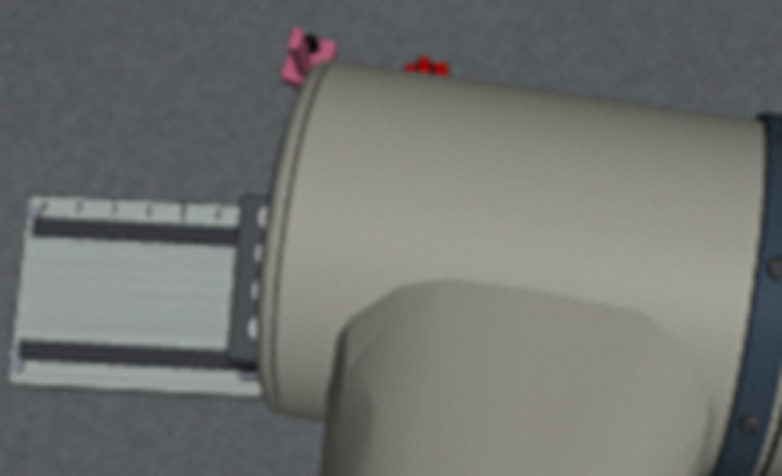

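View pics/side2.png

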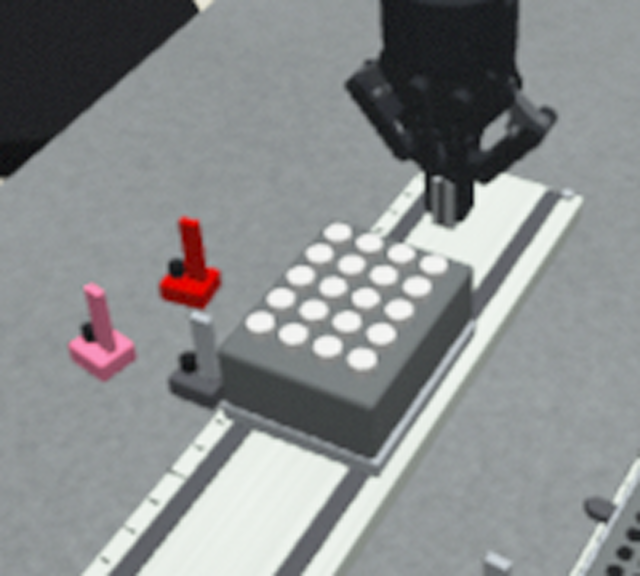

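The side crop shows the carriage short of the dark post at crop (203,330), with the fingers backed off. The top view is still blocked by the arm, so I'll swing further aside and measure the caps automatically.

```bash
cat >> h.py <<'E'
def caps(s,z=.084):
    """mean along/across of white cap centres in the tube track region"""
    g=s["color"]; m=((g.min(2)>135)).astype(np.uint8)
    k,_,st,ce=cv2.connectedComponentsWithStats(m)
    w=[along(ray(s,ce[i],z)) for i in range(1,k) if 20<st[i,4]<90]
    w=np.array([x for x in w if abs(x[1])<.045 and abs(x[0])<.2])
    return len(w),w.mean(0),np.ptp(w,axis=0)
E
python3 - <<'E'
from h import *
q=np.array(read_q()); q[0]-=.8; set_joints(q)
t=snapshot("top"); np.savez("top3.npz",**t); print(read_clock())
for f in("top0","top3"): print(f,caps(np.load(f+".npz")))
for f in("side0","side2"):
  s=np.load(f+".npz")
  print(f,caps(s))
s=np.load("side2.npz"); f=lambda x,y:(110+x/3.2-.35,120+y/3.2-.35)
print("blade top",along(ray(s,f(203,316),.06)))
cv2.imwrite("pics/top3.png",cv2.resize(t["color"][105:205,170:300],None,fx=6,fy=6,interpolation=cv2.INTER_CUBIC))
E
```

```text
12.7167
top0 (20, array([-0.11597823, -0.00110843]), array([0.08053897, 0.06101962]))
top3 (20, array([0.01101585, 0.00041234]), array([0.08083372, 0.0608875 ]))h.py:23: RuntimeWarning: Mean of empty slice.
  return len(w),w.mean(0),np.ptp(w,axis=0)
  ret = ret.dtype.type(ret / rcount)
Traceback (most recent call last):
  File "h.py", line 23, in caps
    return len(w),w.mean(0),np.ptp(w,axis=0)
                            ~~~~~~^^^^^^^^^^
ValueError: zero-size array to reduction operation maximum which has no identity
```

```bash
python3 - <<'E'
from h import *
for f in("top0","top3"):
    s=np.load(f+".npz"); g=s["color"]
    k,_,st,ce=cv2.connectedComponentsWithStats((g.min(2)>135).astype(np.uint8))
    w=np.array([along(ray(s,ce[i],.084)) for i in range(1,k) if 20<st[i,4]<90]); w=w[(abs(w[:,1])<.045)&(abs(w[:,0])<.2)]
    c=w-w.mean(0); gi=np.rint(c[:,0]/.0201); gj=np.rint(c[:,1]/.0203-.5)+.5
    A=np.linalg.lstsq(np.c_[gi*.02,gj*.02],c,rcond=None)[0]; print(f,w.mean(0),A.round(4).tolist())
t=np.load("top3.npz")
cv2.imwrite("pics/top3.png",cv2.resize(t["color"][105:205,170:300],None,fx=6,fy=6,interpolation=cv2.INTER_CUBIC))
E
```

```text
top0 [-0.11597823 -0.00110843] [[1.0001, 0.0119], [-0.0107, 0.9996]]
top3 [0.01101585 0.00041234] [[1.0001, 0.0126], [-0.012, 0.9983]]
```

View pics/top3.png

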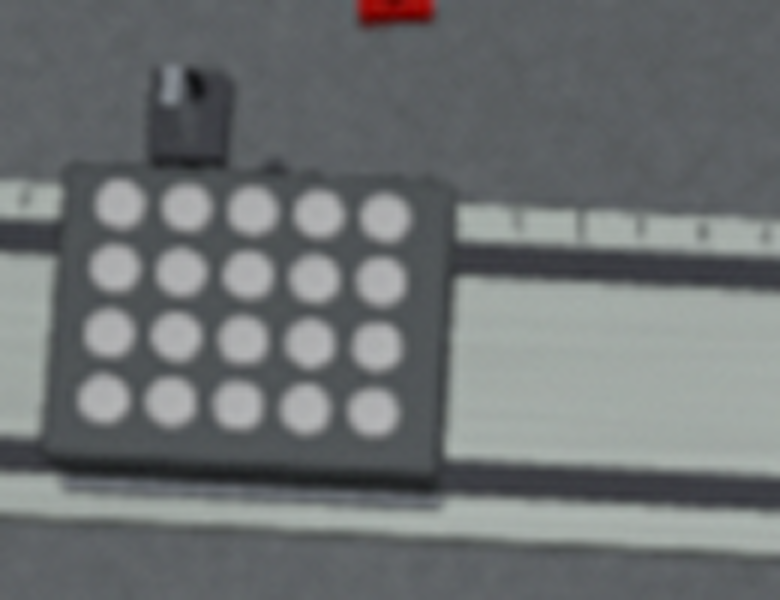

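```bash
sed -i 's/^u=.*/u=np.array([.0315,.9995,0]); n=np.array([.9995,-.0315,0]); c0=np.array([.6617,.0125,0])/' h.py
python3 - <<'E'
from h import *
t=np.load("top3.npz"); im=cv2.resize(t["color"][105:205,170:300],None,fx=6,fy=6,interpolation=cv2.INTER_CUBIC)
f=lambda x,y:(170+(x+.5)/6-.5,105+(y+.5)/6-.5); g=lambda p:((p-[170,105]+.5)*6-.5)
print("caps",caps(t)); print("ptr",along(ray(t,f(274,162),.026)))
print("foot mid",along(ray(t,f(191,115),.012)),"blade top",along(ray(t,f(174,70),.06)))
b0=.0822
from scipy.signal import savgol_filter
for a in(.040,.042,.044):
  print(a,"footTL",[g(proj(t,P(a+.013,z,b0))).round(0).tolist() for z in(.014,0)],"R",[g(proj(t,P(a-.013,z,b0))).round(0).tolist() for z in(.014,0)],
   "blade top L/R",[g(proj(t,P(a+d,.06,b0))).round(0).tolist() for d in(.003,-.003)],"mid",g(proj(t,P(a,.03,b0))).round(0).tolist())
gr=t["color"].mean(2)
for r in (117,121,125,129): print(r,gr[r,190:214].round(0).astype(int).tolist())
E
```

```text
caps (20, array([0.01102007, 0.00028008]), array([0.08031713, 0.06025585]))
ptr (0.011613554850014035, 0.06330285740592212)
foot mid (0.041412219345775075, 0.08218727043206868) blade top (0.041308755924455945, 0.0812193974320839)
0.04 footTL [[155.0, 111.0], [160.0, 125.0]] R [[234.0, 115.0], [238.0, 128.0]] blade top L/R [[169.0, 67.0], [188.0, 68.0]] mid [189.0, 98.0]
0.042 footTL [[149.0, 111.0], [154.0, 124.0]] R [[228.0, 115.0], [232.0, 128.0]] blade top L/R [[162.0, 66.0], [182.0, 67.0]] mid [183.0, 97.0]
0.044 footTL [[143.0, 111.0], [148.0, 124.0]] R [[222.0, 115.0], [226.0, 128.0]] blade top L/R [[156.0, 66.0], [175.0, 67.0]] mid [177.0, 97.0]
117 [96, 95, 97, 99, 94, 75, 76, 114, 135, 130, 91, 43, 35, 53, 67, 70, 70, 78, 90, 99, 99, 97, 96, 92]
121 [96, 97, 100, 97, 82, 70, 87, 122, 134, 114, 86, 64, 46, 48, 59, 66, 66, 64, 66, 85, 97, 100, 98, 96]
125 [95, 95, 96, 95, 81, 66, 63, 62, 64, 67, 74, 77, 74, 68, 66, 65, 65, 58, 73, 91, 97, 98, 96, 99]
129 [96, 97, 100, 95, 77, 63, 63, 66, 66, 66, 68, 69, 69, 67, 67, 66, 63, 58, 80, 94, 95, 92, 93, 97]
```

Post at along = 0.0425 and carriage at 0.011, so it is about 31 mm short. I'll nudge it to about 26 mm short, back off and rest, then start the taps.

```bash
cat >> h.py <<'E'
def tap(c,back=.012,v=.03):
    """push the carriage so that its origin ends about at along=c, then back off"""
    cmd=c-.0705+.0012
    move_straight(P(cmd,.054),velocity=v,until_force=25); hold(.15)
    e=along(read_eef_pos())[0]; print("cmd",round(c,4),"reached",round(e+.0705,4),"F",read_wrist_force().round(1) if hasattr(read_wrist_force(),'round') else read_wrist_force(),"t",read_clock())
    move_straight(P(e-back,.054),velocity=.05)
    return e+.0705
E
python3 - <<'E'
from h import *
q=np.array(read_q()); q[0]+=.8; set_joints(q)
move_pose(P(-.11,.13),quat(-1)); move_straight(P(-.11,.054),velocity=.15)
print(read_clock(),along(read_eef_pos()))
tap(.0165,back=.03); hold(1)
for c in(.0235,.030,.0355): tap(c)
move_straight(P(-.11,.054),velocity=.12); move_straight(P(-.11,.14),velocity=.2)
q=np.array(read_q()); q[0]-=.95; set_joints(q)
t=snapshot("top"); np.savez("top4.npz",**t); print(read_clock(),caps(t))
cv2.imwrite("pics/top4.png",cv2.resize(t["color"][105:205,170:300],None,fx=6,fy=6,interpolation=cv2.INTER_CUBIC))
E
```

```text
15.7833 (-0.11075645994848955, 0.0005501266262234418)
cmd 0.0165 reached 0.0161 F [ 0.8 -5.3 -0.6] t 17.9917
cmd 0.0235 reached 0.0234 F [ 0.1 -5.1 -0.2] t 21.3667
cmd 0.03 reached 0.0306 F [-0.2 -5.6 -0.4] t 22.7417
cmd 0.0355 reached 0.0361 F [ 0.7 -4.9 -0.4] t 24.0417
27.9333 (20, array([0.03616672, 0.00030329]), array([0.08039172, 0.0599629 ]))
```

View pics/top4.png

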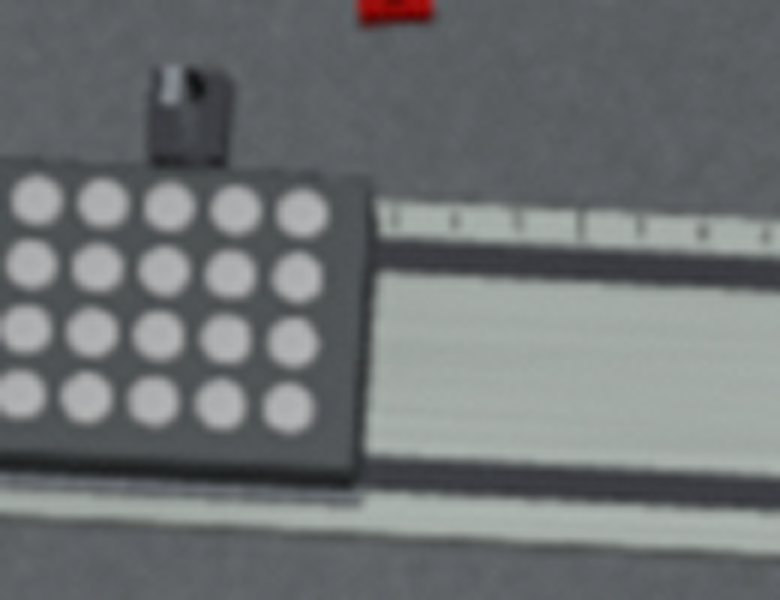

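The carriage is at 0.0362 by both the camera and the contact reading, so about 6 mm short. I'll do a quick offline cross-check from the stored side image.

```bash
python3 - <<'E'
from h import *
s=np.load("side2.npz"); f=lambda x,y:(110+(x+.5)/3.2-.5,120+(y+.5)/3.2-.5)
c=[along(ray(s,f(*p),.084)) for p in((338,232),(434,265),(260,322),(362,358))]
print("caps",np.mean(c,0),"blade top",along(ray(s,f(203,316),.06)))
for a in(.040,.0425,.045): print(a,[((proj(s,P(a+d,.06,.082))-[110,120]+.5)*3.2-.5).round(0).tolist() for d in(.003,-.003)],"foot corners",[((proj(s,P(a+.013,.014,.082+b))-[110,120]+.5)*3.2-.5).round(0).tolist() for b in(.015,-.015)])
cv2.imwrite("pics/sidepost.png",cv2.resize(s["color"][210:250,155:195],None,fx=14,fy=14,interpolation=cv2.INTER_CUBIC))
E
```

```text
caps [ 0.01221128 -0.00113533] blade top (0.0420323478621983, 0.07438026026428654)
0.04 [[190.0, 313.0], [197.0, 306.0]] foot corners [[168.0, 374.0], [212.0, 392.0]]
0.0425 [[188.0, 316.0], [194.0, 309.0]] foot corners [[165.0, 377.0], [210.0, 395.0]]
0.045 [[185.0, 319.0], [191.0, 312.0]] foot corners [[163.0, 380.0], [207.0, 398.0]]
```

View pics/sidepost.png

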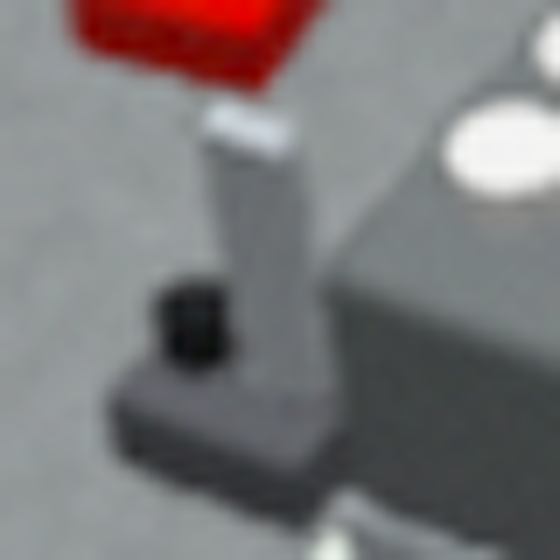

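The side view agrees: the foot's front corners match along ≈ 0.0425, and the blade top at zoom (250,130) gives about 0.042. Two more small taps, to about 0.0418.

```bash
python3 - <<'E'
from h import *
q=np.array(read_q()); q[0]+=.95; set_joints(q)
move_straight(P(-.11,.054),velocity=.2); move_straight(P(-.05,.054),velocity=.1)
r=tap(.0388); r2=tap(.0418-(r-.0388))
if r2<.0412: tap(.0418+(.0418-r2-(r-.0388)))
move_straight(P(-.11,.054),velocity=.12); move_straight(P(-.11,.14),velocity=.2)
q=np.array(read_q()); q[0]-=.95; set_joints(q)
t=snapshot("top"); np.savez("top5.npz",**t); print(read_clock(),caps(t))
cv2.imwrite("pics/top5.png",cv2.resize(t["color"][105:205,150:280],None,fx=6,fy=6,interpolation=cv2.INTER_CUBIC))
E
```

```text
cmd 0.0388 reached 0.0392 F [ 0.4 -5.3 -0.4] t 32.4
cmd 0.0414 reached 0.0422 F [ 2.  -3.6 -0.5] t 33.6167
37.5583 (20, array([0.0421394 , 0.00026262]), array([0.07994243, 0.06027297]))
```

View pics/top5.png

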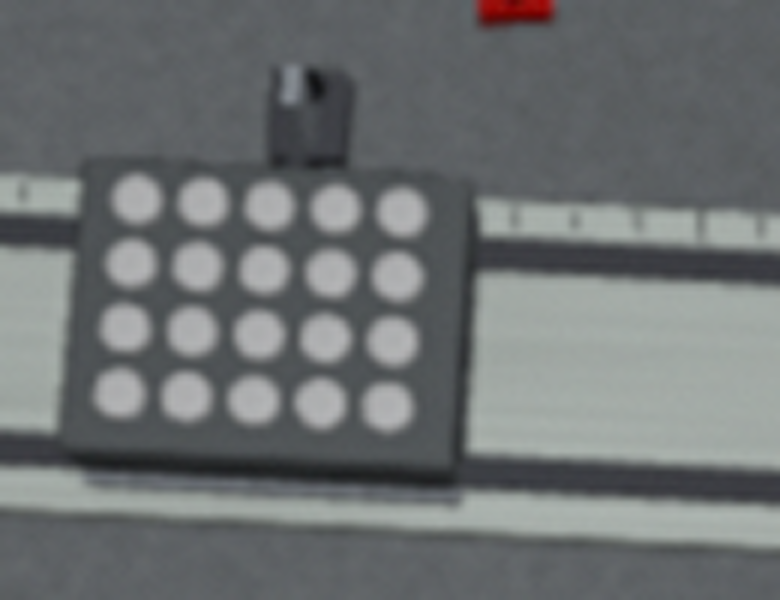

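The carriage's middle cap column, at crop (270,206), lines up with the post's blade at (290,85) once perspective is allowed for. It sits at 0.0421 against the post's 0.0425, and the robot is clear.

```bash
python3 -c "
from plant import *
print(finish_job(), read_clock())"
```

```text
the job is handed in; nothing more can be done
the job is handed in; nothing more can be done
```

I set the tube carriage level with its index post to within about 1 mm by my camera and contact measurements. It rested about 26 mm short with the gripper backed off, then five gentle taps finished it; the tray carriage was never touched, and the job was handed in at about 38 s.

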